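Bolt the pigment chest shut

TASK

Bolt the lid of the wooden pigment chest: slide the barrel bolt across by its handle, into the keeper, until the handle comes level with the notch in its guide, then turn the handle fully down into the notch and let go. Feel for the notch and never force the handle against the metal; leave the jars, dishes and pots where they stand.

Things in the scene. Friction and masses are not known exactly. Their poses are not given: they have to be found in the camera images.
- chest: closed wooden chest, fixed, 260 x 360 x 120 mm (x, y, height). Origin: centre of its underside, on the table; y along its length and the bolt, x away from the robot at yaw 0, z up. The bolt lies on the flat top along the line x = -20 mm and slides to +y. A jar stands on the lid, a dish on the fixed rail beyond the seam, both on the +x side.
- bolt (a joint): travel of the barrel bolt in m: 0 = drawn back, grows as it slides to the chest's +y; starts at 0 to 6 mm, ends at 70 mm, past the notch. The guide was fitted by hand: the handle is level with the middle of its notch anywhere between 30 and 60 mm; this is not measured and must be felt for. Sliding takes about 4 N; it stays where it is left.
- turn (a joint): angle of the handle about the rod in rad: 0 = upright, grows as it turns down to the chest's +x side; 1.4 on the floor of the notch. Turning takes about 1 N at the knob; it stays where it is left. More than 1.5 mm either side of the notch's middle the guide's wall blocks it at about 0.22 rad; there the wall must not get more than 50 N, which is about 25 N at the knob.
- handle: the bolt's handle: a plain metal stem, 8 mm in diameter, with a round cross-bar grip on its end (T-shape), 10 mm in diameter and 28 mm long, lying parallel to the bolt, centred 45 mm out; its flat ends can be pinched (a 25 N pinch adds about 4 N to the turning). Origin on the rod's axis, z out along the stem, y along the bolt.
- knob (a point): centre of the handle's cross-bar grip (the knob: 10 mm in diameter, 28 mm long along the bolt), 45 mm from the rod's axis (65 mm above the chest's top while upright). Free room all round it above the guide, which is 36 mm wide (18 mm either side of the axis) and whose top is 43 mm above the chest's top.
- pivot (a point): the point on the rod's axis where the stem starts, 20 mm above the chest's top; it slides with the bolt. Rod 12 mm in diameter. The guide's +x wall starts 9 mm and ends 17 mm to the side of the axis and reaches 22 mm above it; the notch in it is 11 mm wide for the 8 mm stem.
- keeper (a point): centre of the mouth of the keeper, a 34 mm wide, 33 mm high metal staple fixed on the chest's rail, 28 mm deep along the bolt; the rod's tip starts 10 to 16 mm short of it.
- jar: white lidded jar, 52 mm wide, 55 mm high, loose on the chest's lid; origin at its underside. Leave it.
- dish: flat blue dish, 84 mm wide, 16 mm high, loose on the chest's rail; origin at its underside. Leave it.
- mug: white mug, 80 mm wide, 90 mm high, on the table left of the chest; origin at its underside. Leave it.
- bowl: white bowl, 120 mm wide, 60 mm high, on the table left of the chest; origin at its underside. Leave it.
- glaze: green bottle, 60 mm wide, 150 mm high, on the table right of the chest; origin at its underside. Leave it.
- pot: white lidded pot, 90 mm wide, 86 mm high, on the table right of the chest; origin at its underside. Leave it.

How it is judged (in metres and radians):
On the way, in this order (a step that is already met when the one before it is completed fails the run):
1. the bolt is slid across into the keeper (more than 24 mm) with its handle still up (value of joint bolt above 0.024 m and value of joint turn below 0.6 rad), for 0.1 s.
2. the handle is turned down into the notch (value of joint bolt above 0.024 m and value of joint turn above 1.2 rad), for 0.2 s.
At the end, for the whole second after the job is handed in: the bolt stands more than 24 mm across, its tip in the keeper, and its handle lies in the notch, turned down more than 1.2 rad (about 69 degrees) and at rest (all of step 2 and velocity of joint turn below 0.1 rad/s); the robot touches nothing.
It fails at once if the handle is forced against the chest's metalwork with more than 50 N (contact force between handle and chest above 50 N).
It fails at once if a jar, dish, pot, bottle, mug or bowl is moved more than 30 mm (distance of any of jar, dish, mug, bowl, glaze, pot from where it was at the start of the episode above 0.03 m).
It also fails if it takes over 67 s, if anything falls off the work surface, if the arm or the gripper's body presses on something with over 40 N, if the wrist force passes 120 N, or if a joint passes its speed limit or range.

ROBOT

A 6-joint arm with a two-finger parallel gripper is mounted at the origin on the work surface. World frame = base frame: x ahead of the robot, y to its left, z up, the work surface at z = 0. Lengths are in mm, angles in rad, forces in N, time in s.
With the tool pointing down it reaches from about 275 to 825 mm from the base axis. Payload 4.9 kg.
Tool frame: the origin (TCP) lies at the very end of the fingers, on their centre line; the grasp point (between the pads) lies 19 mm behind it; z points along the fingers, y is the line along which they close (so a half turn about z gives the same grasp; the last joint's range is limited). The gripper opens to 85 mm and grips with 20 to 120 N. Pads are 22 mm wide; open, the fingers measure 114 mm over their backs; the gripper's body (76 mm by 85 mm) begins 54 mm behind the grasp point. The pads swing forward as they close: fully open they stand 13 mm farther back than shut.
Start: joints at [1.06, 0.326, -0.193, 1.052, 0, 1.437], TCP at [202.367, 511.436, 231.281] pointing down, gripper open.
Joint ranges: [-2.65, 2.65], [-0.97, 1.79], [-1.3, 1.35], [-1.93, 2.1], [-1.47, 1.37], [-3.14, 3.14]. Speed limits (rad/s): [2.57, 2.57, 3.14, 3.14, 3.14, 3.14].

INTERFACE

Orientations are given as [roll, pitch, yaw] about the fixed x, y, z axes, in that order (R = Rz(yaw) Ry(pitch) Rx(roll)).
In Python, from bench import bot, solve_ik, imaging gives the robot as it stands. Calls block until the motion is done:
- bot.move_ptp(position, orientation): joint-space move of the TCP to a pose.
- bot.movel(position, rot=None, max_speed=150, threshold=None): straight line of the TCP; rot=None keeps the orientation; max_speed is the mean speed in mm/s. With threshold (N) it stops when the force on the tool has changed by that much, and returns True; else False.
- bot.move_j(angles): joint-space move.
- bot.grip(opening, effort=None): opening from 0.0 (shut) to 1.0 (fully open); effort is the grip in N (None keeps the last); returns when the fingers have stopped.
- bot.dwell(seconds).
- solve_ik(position, orientation): joint angles nearest the present ones, or None.
- bot.get_state(): the state.
- imaging.capture(name): name is "scene" or "top" or "wrist"; returns the picture (420x560x3 uint8, blue, green, red); there is no depth.
- imaging.camera_model(name): a dict with "K" (3x3 intrinsics, pixels), "position" and "rotation" of the camera in the world. Camera axes: x right, y up, looking along -z (the intrinsics and any distortion apply to the point x, -y, -z); pixel columns grow to the right and rows downward; lengths in mm; the calibration is good to about 2 mm. A picture is of the moment at which its call begins: read the wrist's pose just before it. camera_model takes no time and is no camera call; for the wrist camera it gives the pose at the moment of the call.
A pose or a line that the arm cannot do raises bot.IKError and nothing moves.
- bot.sign_off(): hands the job in; it is judged then, once.
The state is a dict: "t": time; "qpos": joint angles; "joint_velocities": joint speeds; "effort": joint torques, N m; "tcp_pos": TCP position; "orientation": TCP orientation; "contact_force": force on the tool from outside, world axes, zero at the start; "wrist_torque": the same for the moment, N m; "opening": opening from 0.0 (shut) to 1.0 (fully open); "gripper_force": force on a finger pad.
Only numpy, scipy, OpenCV 4.12 (cv2) and the standard library are available. Lean on these libraries where they do the work, as an engineer would, in place of code of your own. Each camera call takes 0.05 s, during which the arm holds its last target. There are 200 camera calls.

## Working session

There is one attempt and no reset: what is moved stays moved. The work goes in short steps, each a Python script; the robot and the scene stay as the last script left them, time stands still between calls to the robot, and variables do not carry over. Pictures are saved under pics/ and viewed, at most 10 in all, crops included, and the job is handed in when it is done.

```bash
ls; mkdir -p pics; python3 - <<'E'
from bench import bot, imaging
import cv2
for n in ("scene","top"):
    im=imaging.capture(n); cv2.imwrite(f"pics/{n}0.png",im)
    m=imaging.camera_model(n); print(n,m)
print(bot.get_state())
E
```

```text
pics
scene {'K': array([[517.92224917,   0.        , 285.7822721 ],
       [  0.        , 517.92224917, 207.73439868],
       [  0.        ,   0.        ,   1.        ]]), 'position': array([1292.29267795, -533.79433958, 1356.32744873]), 'rotation': array([0.63476473, 0.01720406, 0.88571623])}
top {'K': array([[421.98206648,   0.        , 281.39775201],
       [  0.        , 421.98206648, 209.29849327],
       [  0.        ,   0.        ,   1.        ]]), 'position': array([ 443.70986577,   -9.37812111, 1447.84713101]), 'rotation': array([ 0.08593739,  0.01007569, -1.55997872])}
{'t': 0.1, 'qpos': array([ 1.05980326e+00,  3.26909857e-01, -1.93518396e-01,  1.05196398e+00,
       -3.47677283e-05,  1.43656779e+00]), 'joint_velocities': array([-1.74015050e-04, -5.84206921e-04,  3.18282092e-03, -5.69621042e-05,
       -2.20880732e-04,  7.69456704e-05]), 'effort': array([ 1.09180684e-03, -4.44240510e+01,  2.63038266e+01,  7.89001118e-03,
       -8.30730301e-05,  1.16881284e-05]), 'tcp_pos': array([202.10532236, 510.9516564 , 230.54518565]), 'orientation': array([-3.14000645e+00, -1.79117840e-04,  2.76482801e+00]), 'contact_force': array([-0.06215122, -0.59544837, -0.16252782]), 'wrist_torque': array([-0.01820464, -0.02801564,  0.02221868]), 'gripper_force': 0.0, 'opening': 1.0033494586219636}
```

View pics/top0.png

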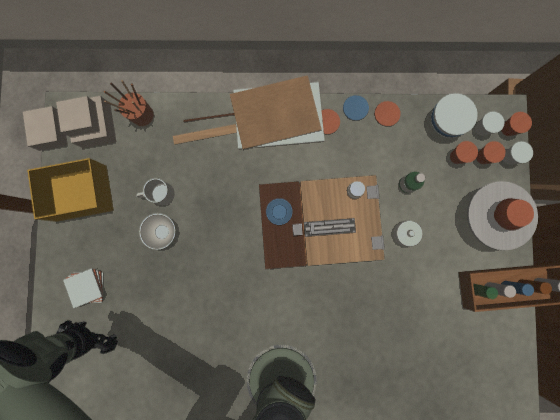

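View pics/scene0.png

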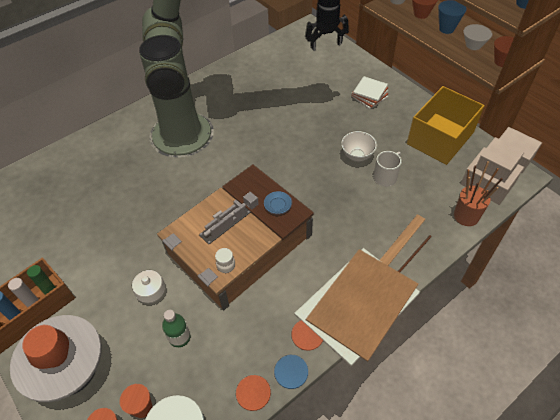

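The top view shows the chest at px (260–383, 176–269) with its bolt at about (305–355, 227). +y points left. The scene view shows the bolt at about (225, 220). Next I'll zoom in and cast rays.

```bash
cat > h.py <<'E'
import numpy as np, cv2
from scipy.spatial.transform import Rotation as R
from bench import bot, solve_ik, imaging
def ray(m,uv):
    d=np.linalg.inv(m["K"])@np.array([uv[0],uv[1],1.]); d=d*[1,-1,-1]
    return np.array(m["position"]),R.from_euler("xyz",m["rotation"]).apply(d)
def onplane(m,uv,z):
    p,d=ray(m,uv); return p+d*(z-p[2])/d[2]
def proj(m,X):
    c=R.from_euler("xyz",m["rotation"]).inv().apply(np.array(X)-m["position"])*[1,-1,-1]
    q=m["K"]@c; return q[:2]/q[2]
def cross(ma,a,mb,b):
    p,d=ray(ma,a);q,e=ray(mb,b); d/=np.linalg.norm(d); e/=np.linalg.norm(e)
    s,t=np.linalg.lstsq(np.c_[d,-e],q-p,rcond=None)[0]
    return (p+s*d+q+t*e)/2, np.linalg.norm(p+s*d-q-t*e)
E
python3 - <<'E'
from h import *
t=cv2.imread("pics/top0.png"); s=cv2.imread("pics/scene0.png")
hsv=cv2.cvtColor(t,cv2.COLOR_BGR2HSV)
m=imaging.camera_model("top")
for uv in [(260,184),(378,176),(383,262),(265,269)]: print(onplane(m,uv,120).round(1))
a=cv2.resize(t[170:275,255:390],None,fx=5.6,fy=5.6,interpolation=cv2.INTER_CUBIC)[:590,:790]
cv2.imwrite("pics/tc.png",a)
b=cv2.resize(s[185:255,190:270],None,fx=8,fy=8,interpolation=cv2.INTER_CUBIC)
cv2.imwrite("pics/sc.png",b)
print(a.shape,b.shape)
E
```

```text
[637.9  74.1 120. ]
[ 667.  -300.1  120. ]
[ 396.2 -313.3  120. ]
[370.4  54.4 120. ]
(588, 756, 3) (560, 640, 3)
```

View pics/tc.png

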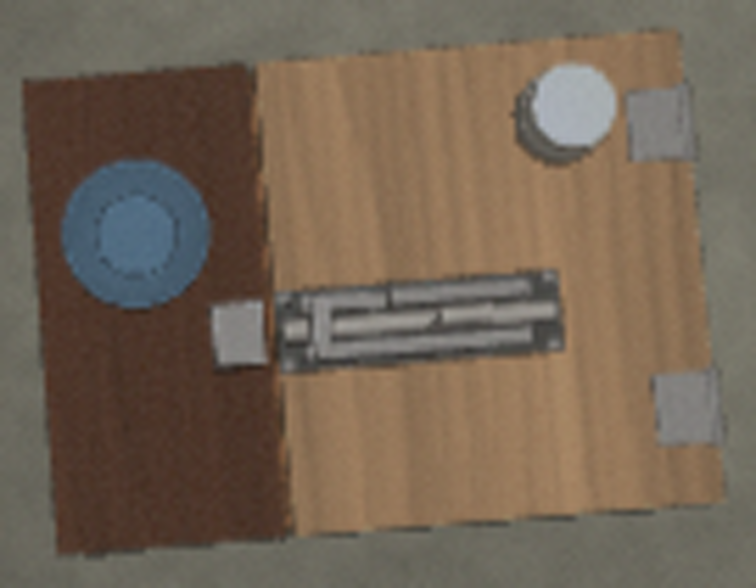

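View pics/sc.png

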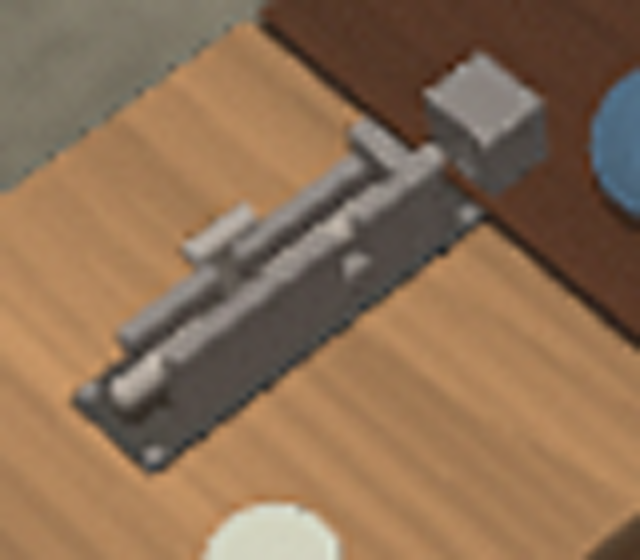

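The crops show the cross-bar at about (467, 311) in the top crop and (220, 233) in the scene crop. A dark notch gap in the +x wall sits at about (390, 295) in the top crop. I'll triangulate these and move the wrist camera over them.

```bash
python3 - <<'E'
from h import *
T=imaging.camera_model("top");S=imaging.camera_model("scene")
tc=lambda u,v:((u+.5)/5.6-.5+255,(v+.5)/5.6-.5+170)
sc=lambda u,v:((u+.5)/8-.5+190,(v+.5)/8-.5+185)
c=[onplane(T,tc(*p),120) for p in [(24,80),(680,30),(722,503),(57,553)]]
print(np.round(c,1)); c=np.array(c)
e=[c[0]-c[1],c[3]-c[2]]; yaw=np.mean([np.arctan2(-v[0],v[1]) for v in e]); print("yaw",yaw,"centre",c.mean(0))
print("knob",cross(T,tc(467,311),S,sc(220,233)), onplane(T,tc(467,311),185))
print("notch",onplane(T,tc(390,295),160))
k=onplane(T,tc(467,311),185)
for y in (yaw,yaw+np.pi,yaw-np.pi):
    q=solve_ik([k[0]-40,k[1]+20,360],[np.pi,0,y]); print(y,q)
y=yaw if abs(yaw)<1 else yaw
bot.move_ptp([k[0]-40,k[1]+20,360],[np.pi,0,yaw])
for i in range(2):
    m=imaging.camera_model("wrist"); im=imaging.capture("wrist")
print(m, proj(m,k)); cv2.imwrite("pics/w1.png",im); print(bot.get_state()["t"])
E
```

```text
[[ 638.3   77.7  120. ]
 [ 670.4 -293.9  120. ]
 [ 404.3 -315.   120. ]
 [ 372.4   55.2  120. ]]
yaw 0.08592021479694457 centre [ 521.34010509 -119.00248702  120.        ]
knob (array([ 506.379168  , -164.77812898,  188.38770088]), np.float64(0.016764358273719245)) [ 506.55205526 -165.18888338  185.        ]
notch [ 516.08825567 -126.36905561  160.        ]
0.08592021479694457 [-0.45289939  0.15595864 -0.08927515  1.32556254  0.          2.60277305]
3.2275128683867376 [-0.45289939  0.15595864 -0.08927515  1.32556254  0.         -0.5388196 ]
-3.0556724387928487 [-0.45289939  0.15595864 -0.08927515  1.32556254  0.         -0.5388196 ]
{'K': array([[377.3966698 ,   0.        , 272.3601323 ],
       [  0.        , 377.3966698 , 210.17175659],
       [  0.        ,   0.        ,   1.        ]]), 'position': array([ 548.77364749, -138.58238154,  503.61871966]), 'rotation': array([-3.27469470e-01,  5.54024280e-04, -1.48432628e+00])} [299.87826007 137.93434442]
2.75
```

View pics/w1.png

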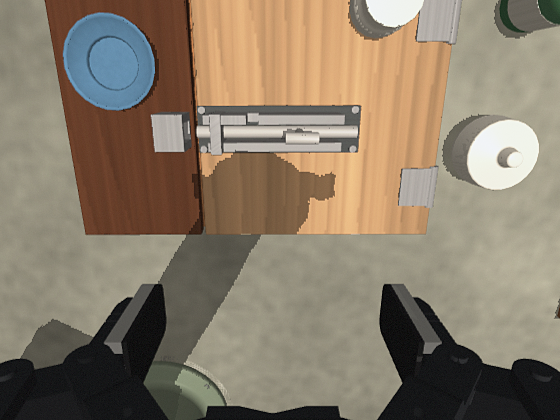

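The wrist view shows the cross-bar at about (302, 136), and a gap in the +x wall near (252, 118) with the bright block beside it. I'll magnify that area.

```bash
python3 - <<'E'
import cv2
im=cv2.imread("pics/w1.png")
cv2.imwrite("pics/w1c.png",cv2.resize(im[95:160,180:370],None,fx=4.2,fy=4.2,interpolation=cv2.INTER_CUBIC))
E
```

```text
(no output)
```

View pics/w1c.png

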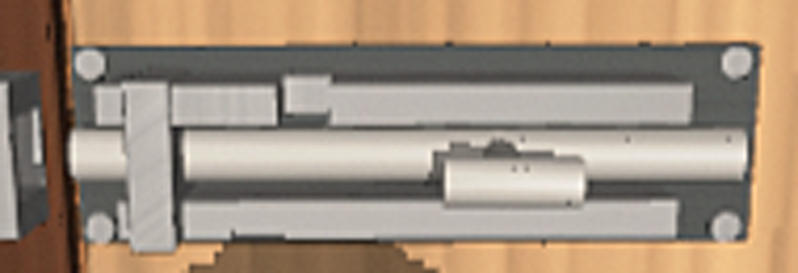

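The crop shows the notch between wall edges u=278 and 330, v≈104. The cross-bar spans u=445–585 at v≈181.

```bash
cat >> h.py <<'E'
YAW=0.0859
ex=np.array([np.cos(YAW),np.sin(YAW),0]); ey=np.array([-np.sin(YAW),np.cos(YAW),0])
E
python3 - <<'E'
from h import *
m=imaging.camera_model("wrist")
w=lambda u,v:((u+.5)/4.2-.5+180,(v+.5)/4.2-.5+95)
k=onplane(m,w(515,181),185); n=onplane(m,w(304,104),162)
k0,k1=[onplane(m,w(u,181),185) for u in (445,585)]
n0,n1=[onplane(m,w(u,104),162) for u in (278,330)]
print("knob",k,np.linalg.norm(k0-k1),"notch",n,np.linalg.norm(n0-n1))
print("travel to notch",(n-k)@ey,"lateral",(n-k)@ex)
a=onplane(m,w(70,153),146);b=onplane(m,w(745,153),146);c=onplane(m,w(75,45),122);d=onplane(m,w(760,45),122)
print("yaw rod",np.arctan2(-(a-b)[0],(a-b)[1]),"plate",np.arctan2(-(c-d)[0],(c-d)[1]))
E
```

```text
knob [ 506.90272624 -167.18515696  185.        ] 27.900253318438256 notch [ 516.0148594  -123.21908637  162.        ] 10.94293412127183
travel to notch 43.022191686342715 lateral 12.850578076871862
yaw rod 0.0864791253660513 plate 0.08644647128411719
```

The notch is 43 mm ahead (11 mm wide, lateral 12.9, which matches the geometry). Next: approach, pinch the bar ends, slide across.

```bash
python3 - <<'E'
from h import *
o=[np.pi,0,YAW]; k=np.array([506.8,-166.8,185.])
bot.grip(1.0,20)
bot.move_ptp(k+[0,0,60],o)
print(bot.movel(k+[0,0,-12],max_speed=80,threshold=8))
s=bot.get_state(); print(s["t"],s["tcp_pos"],s["contact_force"])
bot.grip(0.0,22); s=bot.get_state(); print(s["t"],s["tcp_pos"],s["contact_force"],s["opening"],s["gripper_force"])
p=s["tcp_pos"]
print(bot.movel(k+[0,0,-12]+43.0*ey,max_speed=30,threshold=18))
bot.dwell(.2)
s=bot.get_state(); print(s["t"],s["tcp_pos"],(s["tcp_pos"]-p)@ey,s["contact_force"],s["opening"],s["gripper_force"])
m=imaging.camera_model("wrist"); im=imaging.capture("wrist"); cv2.imwrite("pics/w2.png",im)
print(proj(m,[516.0,-123.2,162]), proj(m,k+43*ey))
E
```

```text
False
4.575 [ 507.22159981 -166.9832293   173.56233739] [ 0.57729725 -0.26038415  1.00432316]
5.1333 [ 506.91550519 -166.53332601  173.287837  ] [-0.69878588  1.82786956  2.90299669] 0.31918970922584955 22.198974788188934
False
6.9167 [ 503.29216047 -123.92099955  173.23989718] 42.76607166419642 [-0.51184423 -3.6772048   5.16161763] 0.3161364077836703 22.395222187042236
[270.64636918 245.90069503] [269.57828194 298.90289526]
```

View pics/w2.png

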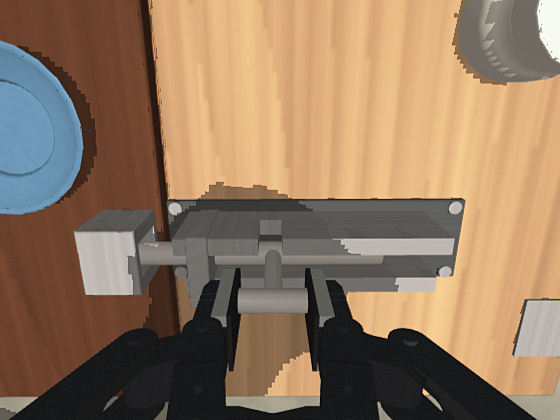

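The wrist view shows the bar pinched at (272, 300). The stem at u≈273 is in line with the notch (u≈260–283), off by about 0.5 mm. I'll nudge it over and feel for the notch along the arc, with force checks.

```bash
cat > arc.py <<'E'
from h import *
def arc(base,f0,th0,th1,lim=10,step=.07,sp=25):
    """follow the handle's arc; stop when the push along the tangent exceeds lim"""
    n=max(1,int(np.ceil(abs(th1-th0)/step)))
    for th in np.linspace(th0,th1,n+1)[1:]:
        hit=bot.movel(base+45*np.sin(th)*ex-45*(1-np.cos(th))*np.array([0,0,1]),max_speed=sp,threshold=14)
        s=bot.get_state(); f=s["contact_force"]-f0
        ft=-f@(np.cos(th)*ex-np.sin(th)*np.array([0,0,1])); fy=f@ey
        print("%.2f"%th,"t%.2f"%ft,"y%.2f"%fy,"g%.1f"%s["gripper_force"],"o%.3f"%s["opening"],hit,s["tcp_pos"].round(1))
        if ft>lim or hit: return th
    return None
E
python3 - <<'E'
from arc import *
base=np.array([506.8,-166.8,173.])+43.5*ey
bot.movel(base,max_speed=20)
f0=bot.get_state()["contact_force"]; print(f0)
r=arc(base,f0,0,.42); print(r,bot.get_state()["t"])
E
```

```text
[-1.05612161 -3.63365379  5.23789182]
0.07 t-0.50 y-0.85 g22.4 o0.318 False [ 506.3 -123.3  173.1]
0.14 t0.61 y-0.82 g22.5 o0.320 False [ 509.2 -123.   172.7]
0.21 t-0.44 y-1.36 g22.5 o0.320 False [ 512.3 -122.7  172.1]
0.28 t0.36 y-0.95 g22.6 o0.317 False [ 515.4 -122.4  171.2]
0.35 t-0.05 y-0.38 g22.7 o0.316 False [ 518.5 -122.1  170.2]
0.42 t-1.75 y-0.70 g22.7 o0.320 False [ 521.5 -121.8  169. ]
None 8.8667
```

```bash
python3 - <<'E'
from h import *
cv2.imwrite("pics/w3.png",imaging.capture("wrist")[150:380,130:430])
E
```

```text
(no output)
```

View pics/w3.png

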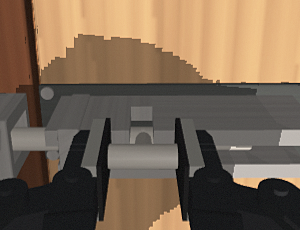

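The bar is still between the pads at (142, 155), and the stem is in line with the notch above it. I'll continue down.

```bash
python3 - <<'E'
from arc import *
base=np.array([506.8,-166.8,173.])+43.5*ey
f0=np.array([-1.06,-3.63,5.24])
r=arc(base,f0,.42,1.40,lim=12,step=.1,sp=30); print(r,bot.get_state()["t"])
cv2.imwrite("pics/w4.png",imaging.capture("wrist"))
E
```

```text
0.52 t-2.22 y0.44 g22.9 o0.317 False [ 525.5 -121.4  167.1]
0.62 t-3.78 y-0.47 g23.0 o0.314 False [ 529.3 -121.1  164.8]
0.71 t-3.26 y0.54 g23.2 o0.316 False [ 532.9 -120.8  162.2]
0.81 t-3.33 y-0.26 g23.5 o0.318 False [ 536.2 -120.6  159.2]
0.91 t-2.89 y2.06 g23.7 o0.318 False [ 539.2 -120.3  155.9]
1.01 t-3.04 y2.06 g23.9 o0.318 False [ 541.9 -120.1  152.4]
1.11 t-2.90 y2.65 g24.1 o0.312 False [ 544.2 -119.9  148.6]
1.20 t-3.03 y1.00 g24.4 o0.318 False [ 546.1 -119.7  144.6]
1.30 t-3.35 y1.91 g24.6 o0.315 False [ 547.7 -119.6  140.4]
1.40 t-3.11 y2.16 g24.7 o0.317 False [ 548.8 -119.4  136.1]
None 11.9167
```

View pics/w4.png

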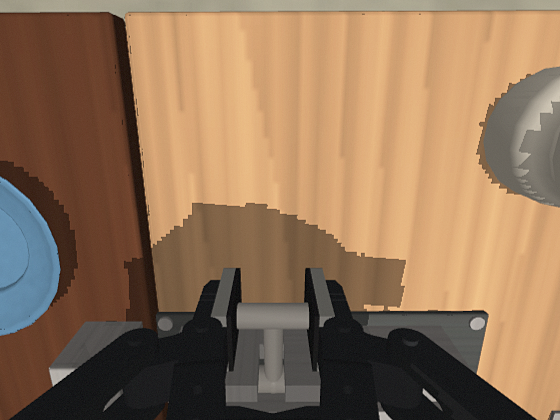

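The handle is down: bar at (272, 315), stem lying in the notch at (272, 360). I'll release it, retreat and check.

```bash
python3 - <<'E'
from h import *
bot.grip(0.75); bot.dwell(.2)
p=bot.get_state()["tcp_pos"]
bot.movel(p+[0,0,120],max_speed=80)
bot.movel(p+np.array([0,0,180])-60*ex,max_speed=120); bot.dwell(.4)
m=imaging.camera_model("wrist");im=imaging.capture("wrist"); cv2.imwrite("pics/w5.png",im)
kd=np.array([506.8,-166.8,140])+43.5*ey
for th in (1.2,1.4): print(th,proj(m,kd+45*np.sin(th)*ex+[0,0,45*np.cos(th)]))
s=bot.get_state();print(s["t"],s["contact_force"])
E
```

```text
1.2 [271.14201704 115.18526776]
1.4 [271.17602816 111.19126532]
15.5667 [-0.18356009  0.01429612 -0.18223864]
```

View pics/w5.png

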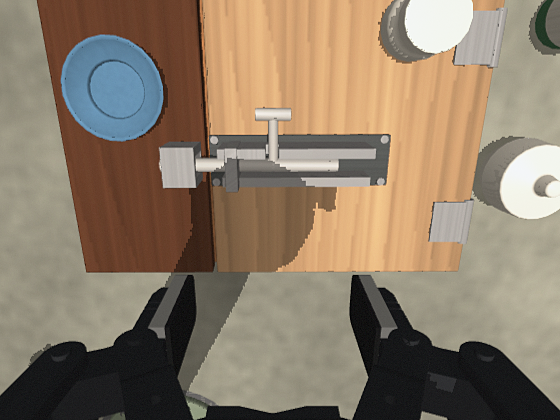

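The bolt is in the keeper, and the handle lies across the +x side with the bar at (272, 114). The image can't separate 1.2 from 1.4 rad, so I'll press lightly with closed fingers to confirm it's on the floor. Leverage on the notch floor is about 3.5×, so I'll use a low threshold.

```bash
python3 - <<'E'
from h import *
kd=np.array([506.8,-166.8,0])+43.5*ey+43*ex
bot.grip(0.0,20)
bot.movel(kd+[0,0,200],max_speed=120); bot.movel(kd+[0,0,168],max_speed=60); bot.dwell(.3)
print(bot.get_state()["tcp_pos"],bot.get_state()["contact_force"])
hit=bot.movel(kd+[0,0,150.5],max_speed=7,threshold=4)
s=bot.get_state();print(hit,s["tcp_pos"],s["contact_force"])
p=s["tcp_pos"]
bot.movel(p+[0,0,100],max_speed=80); bot.dwell(.5)
s=bot.get_state();print(s["t"],s["tcp_pos"],s["contact_force"])
E
```

```text
[ 546.09616735 -119.83478322  168.30642277] [ 0.02993532 -0.07407485  0.58743295]
True [ 546.01078028 -119.81001308  152.34203256] [-0.51983695 -0.36414103  4.31863866]
22.3083 [ 546.00325446 -119.82471298  252.31492054] [ 0.13504531  0.31637246 -0.30992919]
```

Contact came at z=152.3 mm, which matches the handle resting on the notch floor at about 1.4 rad. Handing in.

```bash
python3 -c "
from bench import bot
print(bot.sign_off())"
```

```text
the job is handed in; nothing more can be done
None
```

The job is handed in: the bolt is about 43 mm across with its tip in the keeper, the handle is down in the notch at about 1.4 rad, and the arm is clear; I never touched the jars, dishes or pots, and `sign_off` gave no verdict.

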